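Rock a seized wing nut free on a hold-down clamp

TASK

The wing nut on the hold-down that clamps the eight-sided pine panel has seized with dried glue. Rock it back and forth in small arcs, loosening and tightening, until it breaks free, then turn it on counterclockwise (seen from above) by about a sixth of a turn from where it stood and let go. Leave the wing nut of the spare hold-down, which has no panel, as it is.

Things in the scene. Friction and masses are not known exactly. Their poses are not given: they have to be found in the camera images.
- wing_nut (a joint): Turn of the seized wing nut, rad, grows counterclockwise from above (loosening); starts within 0.05 of 0. Friction 0.12 N m. While seized it stops hard at +0.25 and -0.25. It must pass +0.14, -0.14, +0.14, -0.14 in turn (swings to 0.2 suit): three full swings, either way first, always free it. No spring-back. Once free it turns to +1.6; -0.25 stays the tight stop.
- wing_nut_grip (a point): Grip point of the seized dark steel wing nut, on its axis; turns with it: x along the wings, y across, z up. Its upright flat middle, centred here, is 44 mm (x) by 10 mm (y) by 26 mm high; its rounded ends are 8 mm thick, span 68 mm, rise 2 mm higher; a stud stub rises 5 mm above the flat. Below is a 24 mm round hub. Wooden strap top 29 mm below this point, bench sheet 71 mm below.
- holddown: The hold-down with the seized nut, fixed: a wooden strap 165 x 36 x 18 mm along its x, and under the strap's far end an eight-sided pine panel, 222 mm across flats, 24 mm thick, centred 150 mm along x. Origin on the nut's axis at the bench sheet; x points from nut to panel, away from the robot within 26 degrees; z up. With the joint at 0 the wings lie along x.
- spare_nut_end (a point): End of one wing of the spare hold-down's wing nut, 30 mm from that nut's upright axis, at the same height as the grip point. Same nut and strap, but the strap rests on two small wooden blocks, no panel. The nuts stand 260 mm or more apart. This one is not seized and turns easily: leave it as it is.

How it is judged:
By the outcome, as a careful person would: the job done as asked, in the order asked, and still so for the second after the job is handed in, with the robot touching nothing.
It also fails if it takes over 38 s, if anything falls off the work surface, if the arm or the gripper's body presses on something with over 40 N, if the wrist force passes 120 N, or if a joint passes its speed limit or range.

ROBOT

A 7-joint arm with a two-finger parallel gripper is mounted at the origin on the work surface. World frame = base frame: x ahead of the robot, y to its left, z up, the work surface at z = 0. Lengths are in m, angles in rad, forces in N, time in s.
With the tool pointing down it reaches from about 0.4 to 0.9 m from the base axis. Payload 5.6 kg.
Tool frame: the origin (TCP) lies at the centre of the arm's flange, where the gripper is bolted on; the fingertips stand 190 mm ahead of it and the grasp point (between the pads) lies 171 mm ahead of it (manip.pinch_z is the distance from the TCP to the grasp point, in m); y points along the fingers, x is the direction in which the jaws open and shut, and the axes are right-handed (so a half turn about y gives the same grasp; the last joint's range is limited). The gripper opens to 92 mm and grips with 3 to 60 N. Pads are 20 mm wide; open, the fingers measure 128 mm over their backs; the gripper's body (75 mm by 189 mm) begins 69 mm behind the grasp point.
Start: joints at [-1.298, 0.468, -0.012, 1.603, 0.006, 1.071, -0.056], TCP at [0.202, 0.618, 0.405] pointing down, gripper open.
Joint ranges: [-2.53, 2.53], [-0.31, 2.02], [-1.57, 1.55], [0.28, 2.44], [-1.29, 4.43], [0.15, 1.84], [-2.92, 2.92]. Speed limits (rad/s): [2.57, 2.57, 3.14, 3.14, 3.14, 3.14, 3.14].

INTERFACE

Orientations are given as a unit quaternion [w, x, y, z].
In Python, from bench import manip gives the robot as it stands.
- The arm moves only by the shell command python3 -m pendant 'ROWS' [OPENING] [FORCE]. ROWS is a JSON object of lists of equal length, an entry for each row: "translation": the shift along the tool's x, y, z in units of 0.2 m (1.0 is 0.2 m), a list of three; "delta_rot": the turn, a rotation vector about the tool's x, y, z in units of pi rad (1.0 is pi rad), a list of three. A call has 1 to 12 rows; each row is the pose to reach, as a shift and turn from the pose commanded when the call began, along the tool's axes at that moment, turning the shorter way round; what a row does not reach only later rows make up. A row lasts 1/12 s, in which the tool goes at most 41.7 mm and 7.16 degrees, less where a joint would pass 70% of its speed; a pose out of reach is approached as far as the arm can. A call with a number of a shift or a turn outside -1 to 1 is refused whole. A call with a gripper value outside its range is refused whole. OPENING is the opening, from -1 (shut) to 1 (fully open), set as the call begins (- or left out, the last holds). The fingers move at their own pace and stop on an object; FORCE is the grip in N (left out, the last holds). Time passes only in rows, so rows that repeat a pose let the fingers close. It gives the time, the measured TCP pose, the force and the opening at its end, in the units of the state.
- manip.state(): the state, without advancing time (a new reading comes with each control period).
- manip.grab_frame(name): name is "scene" or "top" or "wrist"; returns a dict with "frame" (384x512x3 uint8, blue, green, red), "z_map" (384x512 float32, m along the optical axis (not along the pixel's ray), 0 where there is no reading), "fovy" (degrees; the focal length in pixels is half the picture's height over the tangent of half this angle, whatever the lens; pixels are square), "cx", "cy" (the principal point, pixels), "D" ([k1, k2, p1, p2, k3] as OpenCV has them; the pictures are not rectified), "R" (3x3) and "t" (3): a world point X has camera coordinates R X + t; the wrist camera has in their place "hand_eye" (4x4, takes a point from camera to tool coordinates, whose origin is the TCP and whose axes are the tool frame's). Camera axes: x right, y down, z forward; pixel columns grow to the right and rows downward; lengths in m; the calibration is good to about 2 mm. A picture is of the moment at which its call begins: read the wrist's pose just before it.
- manip.sign_off(): hands the job in, once; it reports no verdict.
The state is a dict: "time": time; "joints": joint angles; "joint_velocities": joint speeds; "joint_efforts": joint torques, N m; "tool_pos": TCP position; "tcp_rot": TCP orientation; "force": force on the tool from outside, world axes, zero at the start; "moment": the same for the moment, N m; "gripper_width": finger opening in m.
Only numpy, scipy, OpenCV 4.12 (cv2) and the standard library are available. Lean on these libraries where they do the work, as an engineer would, in place of code of your own. Each camera call takes 0.05 s, during which the arm holds its last target. There are 200 camera calls.

## Working session

There is one attempt and no reset: what is moved stays moved. The work goes in short steps, Python scripts to look and compute and a shell command to move; the robot and the scene stay as the last step left them, time stands still between calls to the robot, and variables do not carry over. Pictures are saved under pics/ and viewed, about 8 in all and at most 12, crops included, and the job is handed in when it is done.

```bash
mkdir -p pics; ls; cat > h.py <<'E'
import numpy as np, cv2
from bench import manip
from scipy.spatial.transform import Rotation as Ro
def K(f):
    fl=f["frame"].shape[0]/2/np.tan(np.radians(f["fovy"])/2)
    return np.array([[fl,0,f["cx"]],[0,fl,f["cy"]],[0,0,1.]])
def pose():
    s=manip.state(); q=s["tcp_rot"]
    return np.array(s["tool_pos"]), Ro.from_quat([q[1],q[2],q[3],q[0]]).as_matrix()
def grab(name):
    p,R=pose(); f=manip.grab_frame(name)
    if name=="wrist":
        H=np.array(f["hand_eye"]); Rc=R@H[:3,:3]; c=R@H[:3,3]+p
    else:
        Rc=np.array(f["R"]).T; c=-Rc@np.array(f["t"])
    f["Rc"]=Rc; f["c"]=c; return f
def onplane(f,uv,z):
    n=cv2.undistortPoints(np.array(uv,float).reshape(-1,1,2),K(f),np.array(f["D"])).reshape(-1,2)
    d=np.c_[n,np.ones(len(n))]@f["Rc"].T
    return f["c"]+d*((z-f["c"][2])/d[:,2])[:,None]
def cloud(f):
    h,w=f["z_map"].shape; u,v=np.meshgrid(np.arange(w),np.arange(h))
    n=cv2.undistortPoints(np.c_[u.ravel(),v.ravel()].astype(float).reshape(-1,1,2),K(f),np.array(f["D"])).reshape(-1,2)
    return ((np.c_[n,np.ones(len(n))]*f["z_map"].reshape(-1,1))@f["Rc"].T+f["c"]).reshape(h,w,3)
E
python3 - <<'E'
from h import *
import pickle
for n in ["top","scene"]:
    f=grab(n); cv2.imwrite(f"pics/{n}0.png",f["frame"]); pickle.dump(f,open(n+"0.pkl","wb")); print(n,f["c"],f["fovy"],f["D"])
print(manip.state())
E
```

```text
pics
top [ 0.45582522 -0.00468818  0.85906642] 43.99185679821568 [-0.13864405  0.          0.          0.          0.        ]
scene [ 1.00786436 -0.04484406  0.50886798] 56.13196687237016 [0.00680293 0.         0.         0.         0.        ]
{'time': 0.1, 'joints': array([-1.29801233,  0.46825983, -0.01161357,  1.60352277,  0.00601021,
        1.07139728, -0.05632786]), 'joint_velocities': array([-0.00024657, -0.00054432,  0.00028652, -0.00161538, -0.00139551,
       -0.00035882, -0.00025619]), 'joint_efforts': array([ 5.85932139e-04, -5.21649921e+01, -1.26642009e-02, -2.44364870e+01,
       -5.68229577e-02,  1.40391500e-02,  5.49253707e-05]), 'tool_pos': array([0.20183456, 0.61763284, 0.40385801]), 'tcp_rot': array([-0.5720598 ,  0.57276989,  0.41472091, -0.41555842]), 'force': array([0.46530563, 0.1154923 , 0.3939403 ]), 'moment': array([ 0.01351214, -0.06193433, -0.00815985]), 'gripper_width': 0.09219624506707848}
```

View pics/top0.png

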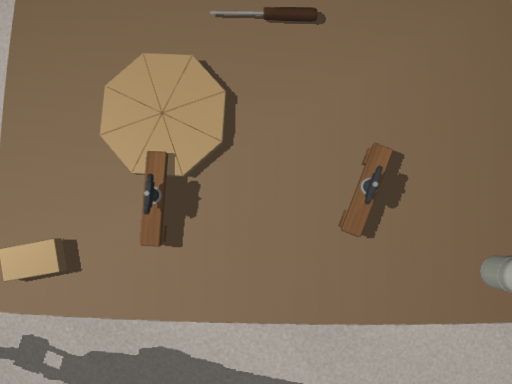

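View pics/scene0.png

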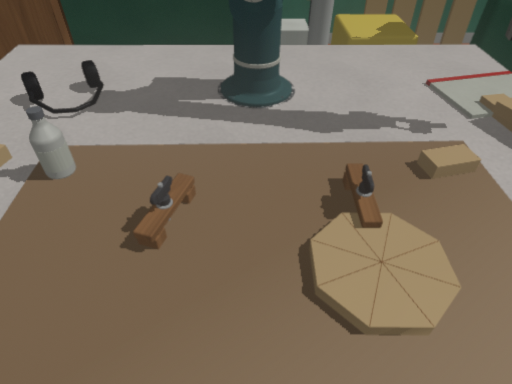

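The top view shows the seized nut at about pixel (148,193), with the strap running to the panel centred at (163,113). The spare nut is at about (373,185). The scene view agrees, with the seized nut at (367,180).

```bash
python3 - <<'E'
from h import *
import pickle
for n,box in [("top",(125,170,165,225)),("scene",(345,390,155,205))]:
    f=pickle.load(open(n+"0.pkl","rb")); P=cloud(f); fr=f["frame"].astype(int)
    x0,x1,y0,y1=box
    if n=="top":
        print("sheet z",np.median(P[100:140,260:330,2]), "panel z",np.median(P[90:130,140:180,2]))
        hsv=cv2.cvtColor(f["frame"],cv2.COLOR_BGR2HSV); m=((hsv[...,2]>120)&(hsv[...,1]>90)).astype(np.uint8); m[:,250:]=0;m[200:]=0
        c=max(cv2.findContours(m,0,2)[0],key=cv2.contourArea); M=cv2.moments(c); uv=[M["m10"]/M["m00"],M["m01"]/M["m00"]]
        print("panel",uv,onplane(f,uv,np.median(P[90:130,140:180,2])))
        print("strap z",np.median(P[220:240,146:158,2]))
    Q=P[y0:y1,x0:x1].reshape(-1,3); col=fr[y0:y1,x0:x1].reshape(-1,3)
    print(n,"max z",np.sort(Q[:,2])[-8:])
    # dark non-red pixels
    m=(col.max(1)<75)&((col[:,2]-col[:,0])<12)
    s=P[...,2].ravel()
    z=Q[:,2]; zs=np.median(P[100:140,260:330,2]) if n=="top" else 0
    m2=z>zs+0.050; A=Q[m2]
    print(m.sum(),m2.sum(),"mean",A.mean(0),"z",np.percentile(z[m2],[5,50,95]))
    w=A[:,:2]-A[:,:2].mean(0); U,S,V=np.linalg.svd(w,full_matrices=False); pr=w@V[0]
    print("dir",V[0],np.degrees(np.arctan2(V[0][1],V[0][0])),"span",np.ptp(pr),"mid",A[:,:2].mean(0)+V[0]*(pr.max()+pr.min())/2)
    cr=cv2.resize(f["frame"][y0:y1,x0:x1],None,fx=6,fy=6,interpolation=cv2.INTER_CUBIC); cv2.imwrite(f"pics/c_{n}.png",cr)
print(pose())
f=grab("wrist"); print(np.array(f["hand_eye"]),f["fovy"])
E
```

```text
sheet z 0.0044457227364979035 panel z 0.028176139596926886
panel [136.78148391022572, 106.13246371160697] [[0.67336973 0.22331985 0.02817614]]
strap z 0.04620442587139928
top max z [0.85906642 0.85906642 0.85906642 0.85906642 0.85906642 0.85906642
 0.85906642 0.85906642]
315 411 mean [0.50909874 0.17444123 0.10809783] z [0.06138954 0.08705947 0.09380129]
dir [0.33955283 0.94058699] 70.15036788064872 span 0.20802087668175034 mid [0.48106338 0.09678117]
scene max z [0.09463579 0.50886798 0.50886798 0.50886798 0.50886798 0.50886798
 0.50886798 0.50886798]
251 326 mean [0.52957661 0.17655836 0.08659299] z [0.05386161 0.08160305 0.09290704]
dir [-0.91344371  0.40696509] 155.98567137546385 span 0.5725752823948884 mid [0.74944649 0.0786001 ]
(array([0.20183456, 0.61763284, 0.40385801]), array([[ 3.10635529e-01, -3.69243097e-04, -9.50529027e-01],
       [ 9.50527838e-01, -1.50829663e-03,  3.10635726e-01],
       [-1.54837983e-03, -9.99998794e-01, -1.17554680e-04]]))
[[ 9.99999817e-01 -3.77849754e-04 -4.71644422e-04 -3.07437483e-05]
 [ 3.67431160e-04 -2.39483232e-01  9.70900431e-01  2.01630198e-02]
 [-4.79805419e-04 -9.70900427e-01 -2.39483049e-01  6.69205949e-02]
 [ 0.00000000e+00  0.00000000e+00  0.00000000e+00  1.00000000e+00]] 60.16791062803078
```

```bash
python3 - <<'E'
from h import *
import pickle
for n,box in [("top",(125,170,165,225)),("scene",(345,390,155,205)),("top",(350,395,155,215))]:
    f=pickle.load(open(n+"0.pkl","rb")); P=cloud(f); x0,x1,y0,y1=box
    if n=="top" and x0<200:
        v=(abs(P[...,2]-0.028)<0.005)&(P[...,0]>0.5)&(f["z_map"]>0); v[:,250:]=0
        v=cv2.morphologyEx(v.astype(np.uint8),cv2.MORPH_OPEN,np.ones((3,3)))
        c=max(cv2.findContours(v,0,2)[0],key=cv2.contourArea)
        p=onplane(f,cv2.convexHull(c).reshape(-1,2),0.0285)[:,:2].astype(np.float32); print("panel",cv2.minEnclosingCircle(p*1000),cv2.minAreaRect(p*1000))
        v=(abs(P[...,2]-0.0465)<0.005)&(f["z_map"]>0); v[:,250:]=0
        c=max(cv2.findContours(v.astype(np.uint8),0,2)[0],key=cv2.contourArea)
        p=onplane(f,c.reshape(-1,2),0.0465)[:,:2].astype(np.float32); print("strap",cv2.minAreaRect(p*1000))
    ok=(f["z_map"]>0)&(P[...,2]>0.068)&(P[...,2]<0.1); m=np.zeros_like(ok); m[y0:y1,x0:x1]=ok[y0:y1,x0:x1]
    A=P[m]; ys,xs=np.nonzero(m); print(n,len(A),"zmax",A[:,2].max(),"meanpx",xs.mean(),ys.mean())
    print(" rect",cv2.minAreaRect((A[:,:2]*1000).astype(np.float32)))
    # colour-based wing outline on plane z=.088
    d=f["frame"].astype(int); dm=(d.max(2)<75)&(abs(d[...,2]-d[...,0])<15)&m
    ys,xs=np.nonzero(dm); B=onplane(f,np.c_[xs,ys],0.089)[:,:2]
    print(" dark",dm.sum(),cv2.minAreaRect((B*1000).astype(np.float32)))
a=cv2.imread("pics/c_top.png");b=cv2.imread("pics/c_scene.png");h=max(a.shape[0],b.shape[0])
cv2.imwrite("pics/c.png",np.hstack([cv2.copyMakeBorder(i,0,h-i.shape[0],0,0,0) for i in(a,b)]))
E
```

```text
panel ((662.1995239257812, 175.913330078125), 120.25640869140625) ((661.6394653320312, 176.13299560546875), (222.83938598632812, 223.00045776367188), 87.4681396484375)
strap ((506.98895263671875, 182.35218811035156), (37.308265686035156, 163.80787658691406), 87.83733367919922)
top 331 zmax 0.09517913200242156 meanpx 147.95166163141994 193.79154078549848
 rect ((511.1912536621094, 183.2933349609375), (11.630364418029785, 67.07332611083984), 85.40528106689453)
 dark 251 ((511.265625, 179.65982055664062), (13.020140647888184, 64.61457061767578), 86.19669342041016)
scene 235 zmax 0.09463578504388309 meanpx 367.4851063829787 177.97021276595746
 rect ((515.1602172851562, 184.10595703125), (9.453670501708984, 64.53659057617188), 85.49736785888672)
 dark 174 ((524.0946655273438, 178.26071166992188), (15.590478897094727, 72.21617126464844), 86.04532623291016)
top 282 zmax 0.09616608705661323 meanpx 372.97163120567376 184.85106382978722
 rect ((533.576416015625, -189.6770782470703), (10.458139419555664, 66.3586654663086), 71.41365814208984)
 dark 226 ((533.5799560546875, -187.8365936279297), (12.378081321716309, 64.5394515991211), 69.75605010986328)
```

View pics/c.png

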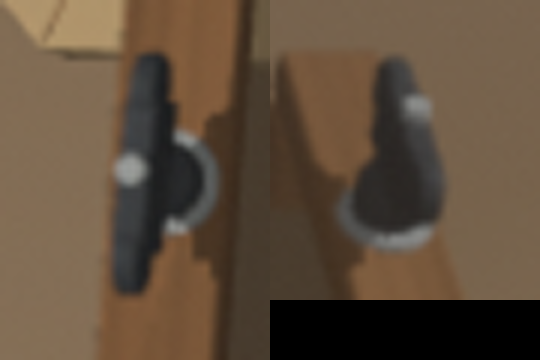

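The crops confirm the seized nut's wings lie at about -4.6° in world and the strap at about -2.2°. The axis is near (0.512, 0.183), with the stud at crop pixel (130,168). In this tool frame, y points down.

```bash
cat > d.py <<'E'
from h import *; import sys
def delta(tgt,yaw_wings):  # wings direction in degrees; jaw axis perpendicular
    p,R=pose(); d=R.T@(np.array(tgt)-p)
    x=np.array([-np.sin(np.radians(yaw_wings)),np.cos(np.radians(yaw_wings)),0]); y=np.array([0,0,-1.])
    T=np.c_[x,y,np.cross(x,y)]
    return d/0.2, Ro.from_matrix(R.T@T).as_rotvec()/np.pi
if __name__=="__main__":
    a=list(map(float,sys.argv[1:])); t,r=delta(a[:3],a[3]); print(np.round(t,4),np.round(r,4)); s=manip.state(); print(s["time"],s["force"],s["joints"])
E
python3 d.py 0.512 0.183 0.37 -4.6
```

```text
[-1.5838  0.1721 -2.1491] [-0.     -0.075  -0.0004]
0.15 [-0.81666718  0.16776056  0.52984304] [-1.29799022  0.46822532 -0.0115921   1.6033923   0.00601333  1.07137214
 -0.05632639]
```

```bash

python3 -m pendant '{"translation":[[-0.09,0.01,-0.12],[-0.18,0.02,-0.24],[-0.27,0.03,-0.36],[-0.36,0.04,-0.48],[-0.45,0.05,-0.6],[-0.53,0.057,-0.716],[-0.53,0.057,-0.716]],"delta_rot":[[0,0,0],[0,0,0],[0,0,0],[0,0,0],[0,0,0],[0,0,0],[0,0,0]]}' 1 10
python3 -m pendant '{"translation":[[-0.09,0.01,-0.12],[-0.18,0.02,-0.24],[-0.27,0.03,-0.36],[-0.36,0.04,-0.48],[-0.45,0.05,-0.6],[-0.53,0.057,-0.716],[-0.53,0.057,-0.716]],"delta_rot":[[0,0,0],[0,0,0],[0,0,0],[0,0,0],[0,0,0],[0,0,0],[0,0,0]]}'
python3 d.py 0.512 0.183 0.37 -4.6
```

```text
time: 0.73
tool_pos: [0.3093, 0.4678, 0.3928]
tcp_rot: [-0.573, 0.575, 0.413, -0.413]
force: [-0.0, -0.4, 0.6]
gripper_width: 0.0919
time: 1.32
tool_pos: [0.4116, 0.3226, 0.3817]
tcp_rot: [-0.573, 0.575, 0.413, -0.413]
force: [0.1, -0.1, 0.2]
gripper_width: 0.0919
[-0.5017  0.0607 -0.6982] [ 0.0006 -0.0776 -0.0007]
1.3167 [ 0.12456186 -0.12435574  0.2386278 ] [-0.8229688   0.2791994   0.11048696  1.94148293 -0.03464412  0.92357923
  0.55097808]
```

```bash

python3 -m pendant '{"translation":[[-0.08,0.01,-0.12],[-0.16,0.02,-0.24],[-0.25,0.03,-0.36],[-0.34,0.04,-0.48],[-0.42,0.05,-0.6],[-0.502,0.061,-0.698],[-0.502,0.061,-0.698],[-0.502,0.061,-0.698]],"delta_rot":[[0,-0.015,0],[0,-0.03,0],[0,-0.045,0],[0,-0.06,0],[0,-0.07,0],[0,-0.0776,0],[0,-0.0776,0],[0,-0.0776,0]]}'
cat > w.py <<'E'
from h import *; import sys
f=grab("wrist"); n=sys.argv[1]; P=cloud(f); cv2.imwrite(f"pics/w{n}.png",f["frame"])
m=(f["z_map"]>0)&(P[...,2]>0.068)&(P[...,2]<0.1)&(np.hypot(P[...,0]-.512,P[...,1]-.183)<0.05)
A=P[m]; ys,xs=np.nonzero(m); print(len(A),A[:,2].max() if len(A) else 0)
top=A[A[:,2]>0.086]
for Q in (A,top): print(len(Q),cv2.minAreaRect((Q[:,:2]*1000).astype(np.float32)),Q.mean(0))
d=f["frame"].astype(int); st=m&(d.min(2)>110); ys,xs=np.nonzero(st)
if len(xs): print("stud",len(xs),xs.mean(),ys.mean(),onplane(f,[[xs.mean(),ys.mean()]],0.0935),P[st].mean(0))
E
python3 w.py 1;python3 d.py 0.512 0.183 0.37 -4.6
```

```text
time: 1.98
tool_pos: [0.5102, 0.1878, 0.3694]
tcp_rot: [0.518, -0.518, -0.481, 0.481]
force: [0.5, 0.6, -0.2]
gripper_width: 0.0922
919 0.0967184473939981
919 ((511.964111328125, 184.6680145263672), (9.884753227233887, 65.7145004272461), 85.70372009277344) [0.50983412 0.18497147 0.08992876]
885 ((512.4296264648438, 184.623046875), (9.875454902648926, 64.78535461425781), 85.7568359375) [0.51081525 0.18488318 0.09022129]
stud 86 251.34883720930233 199.04651162790697 [[0.51220012 0.18501024 0.0935    ]] [0.51200394 0.18503504 0.09420626]
[-0.0298 -0.0027 -0.0143] [-0.0002  0.0025  0.0001]
2.0333 [-0.65463865  0.70424874  0.04428744] [-0.53487032  0.32820193  0.14331835  1.90677857 -0.05906115  0.91105712
  1.13535913]
```

View pics/w1.png

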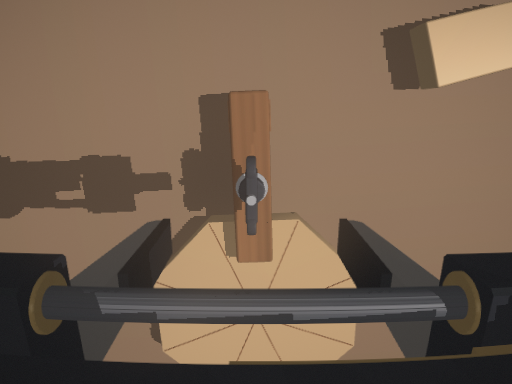

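The wrist view shows the wings upright at column 251, rows 157–233, with the stud at (251,200) and clear space either side for the fingers. That puts the axis at about (0.512, 0.1845) and the wings at -4.3°, which agrees with the top view to about 1.5 mm.

```bash

python3 -m pendant '{"translation":[[-0.015,0.1,-0.01],[-0.022,0.2,-0.014],[-0.022,0.3,-0.014],[-0.022,0.4,-0.014],[-0.022,0.47,-0.014],[-0.022,0.5,-0.014],[-0.022,0.5,-0.014],[-0.022,0.5,-0.014],[-0.022,0.5,-0.014]],"delta_rot":[[0,0,0],[0,0,0],[0,0,0],[0,0,0],[0,0,0],[0,0,0],[0,0,0],[0,0,0],[0,0,0]]}' 
python3 d.py 0.512 0.1845 0.256 -4.3
```

```text
time: 2.78
tool_pos: [0.5125, 0.1848, 0.2707]
tcp_rot: [-0.517, 0.518, 0.483, -0.481]
force: [-0.2, 0.0, -0.0]
gripper_width: 0.0918
[-0.0015  0.0736  0.0024] [0.0005 0.0012 0.0004]
2.7833 [-0.21448784  0.02624829 -0.0394796 ] [-0.50992581  0.47125984  0.12783522  1.96985526 -0.09002132  0.70393006
  1.17223109]
```

```bash

python3 -m pendant '{"translation":[[-0.0015,0.03,0.002],[-0.0015,0.06,0.002],[-0.0015,0.074,0.002],[-0.0015,0.074,0.002],[-0.0015,0.074,0.002]],"delta_rot":[[0,0.001,0],[0,0.001,0],[0,0.001,0],[0,0.001,0],[0,0.001,0]]}' 
python3 d.py 0.512 0.1845 0.256 -4.3
python3 -m pendant '{"translation":[[0,0,0],[0,0,0],[0,0,0],[0,0,0],[0,0,0],[0,0,0],[0,0,0],[0,0,0]],"delta_rot":[[0,0,0],[0,0,0],[0,0,0],[0,0,0],[0,0,0],[0,0,0],[0,0,0],[0,0,0]]}' -1 30
python3 d.py 0.512 0.1845 0.256 -4.3
```

```text
time: 3.2
tool_pos: [0.5118, 0.1836, 0.2547]
tcp_rot: [0.519, -0.518, -0.481, 0.481]
force: [0.5, -0.5, 0.0]
gripper_width: 0.0919
[ 0.0045 -0.0067 -0.0006] [-0.0001 -0.0001 -0.0001]
3.2 [ 0.4971537  -0.52364818  0.00191266] [-0.50605411  0.49639533  0.12500079  1.97817623 -0.09535424  0.67300287
  1.17404146]
time: 3.87
tool_pos: [0.5118, 0.1837, 0.2549]
tcp_rot: [-0.518, 0.518, 0.481, -0.481]
force: [0.4, 1.1, -0.1]
gripper_width: 0.0405
[ 0.0039 -0.0055 -0.0005] [ 0. -0.  0.]
3.8667 [ 0.38140548  1.13048852 -0.09445526] [-0.50621316  0.4959807   0.12499132  1.97808526 -0.09533788  0.67297921
  1.17409177]
```

```bash

python3 -m pendant '{"translation":[[0,0,0],[0,0,0],[0,0,0],[0,0,0],[0,0,0],[0,0,0],[0,0,0],[0,0,0]],"delta_rot":[[0,0,0],[0,0,0],[0,0,0],[0,0,0],[0,0,0],[0,0,0],[0,0,0],[0,0,0]]}' -1 40
python3 d.py 0.512 0.1845 0.256 -4.3; python3 w.py 2
```

```text
time: 4.53
tool_pos: [0.5122, 0.1844, 0.2555]
tcp_rot: [-0.518, 0.518, 0.482, -0.48]
force: [0.2, 2.6, 5.6]
gripper_width: 0.0095
[ 0.0002 -0.0024  0.0009] [0.0005 0.0002 0.0005]
4.5333 [0.21057112 2.63638449 5.56414259] [-0.50654118  0.49533977  0.12440402  1.97711972 -0.09578274  0.67258249
  1.17418249]
3419 0.09998942422167506
3419 ((505.7867126464844, 185.17892456054688), (35.62187576293945, 46.98710250854492), 51.305660247802734) [0.50330997 0.18529034 0.08876469]
2753 ((506.39215087890625, 185.2130889892578), (35.897979736328125, 45.43627166748047), 49.48798370361328) [0.50427285 0.18523662 0.09122629]
stud 203 254.6256157635468 259.4384236453202 [[0.51308574 0.18460567 0.0935    ]] [0.51256303 0.18464751 0.0945635 ]
```

View pics/w2.png

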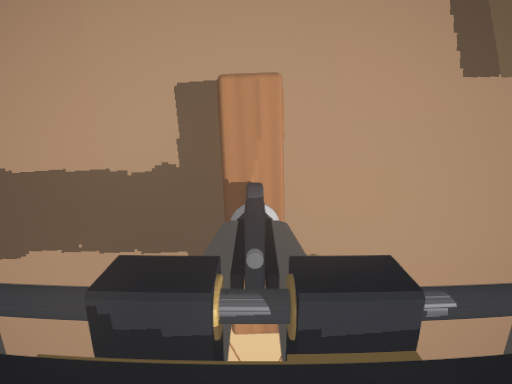

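The view shows the nut held between the pads, with the stud at (255,259) and the opening at 9.5 mm as expected. The joint starts at about -0.035. First swing: +0.235 rad, which is tool y -0.075.

```bash

python3 -m pendant '{"translation":[[0,-0.003,0],[0,-0.003,0],[0,-0.003,0],[0,-0.003,0],[0,-0.003,0],[0,-0.003,0],[0,-0.003,0],[0,-0.003,0],[0,-0.003,0]],"delta_rot":[[0,-0.012,0],[0,-0.024,0],[0,-0.036,0],[0,-0.048,0],[0,-0.06,0],[0,-0.07,0],[0,-0.075,0],[0,-0.075,0],[0,-0.075,0]]}' 
cat > y.py <<'E'
from h import *
p,R=pose(); s=manip.state(); w=np.degrees(np.arctan2(-R[0,0],R[1,0])); print("wing yaw",w,"joint~",np.radians(w+2.4),"F",np.round(s["force"],1),"M",np.round(s["moment"],2),p,s["gripper_width"],s["time"])
E
python3 y.py
```

```text
time: 5.33
tool_pos: [0.5122, 0.1843, 0.2556]
tcp_rot: [-0.458, 0.459, 0.539, -0.538]
force: [3.6, 4.9, -1.5]
gripper_width: 0.0095
wing yaw 9.170797274472799 joint~ 0.20194850952033638 F [ 3.6  4.9 -1.5] M [ 1.07 -0.62  0.03] [0.51215504 0.18431382 0.25555206] 0.009460493458705534 5.3333
```

```bash

python3 -m pendant '{"translation":[[0,0,0],[0,0,0],[0,0,0],[0,0,0],[0,0,0],[0,0,0],[0,0,0],[0,0,0],[0,0,0],[0,0,0],[0,0,0]],"delta_rot":[[0,0.012,0],[0,0.026,0],[0,0.04,0],[0,0.055,0],[0,0.07,0],[0,0.085,0],[0,0.1,0],[0,0.115,0],[0,0.127,0],[0,0.127,0],[0,0.127,0]]}' 
python3 y.py; python3 w.py 3
```

```text
time: 6.25
tool_pos: [0.5122, 0.1845, 0.2556]
tcp_rot: [-0.556, 0.556, 0.438, -0.436]
force: [2.2, 4.8, -0.4]
gripper_width: 0.0094
wing yaw -13.671776447343236 joint~ -0.1967296115548887 F [ 2.2  4.8 -0.4] M [ 1.06 -0.62 -0.05] [0.51216093 0.18453643 0.25557462] 0.009408319141530256 6.25
3392 0.09999678220917418
3392 ((505.8345947265625, 185.9059600830078), (46.69325256347656, 36.222503662109375), 20.93365478515625) [0.50368921 0.18682665 0.08872574]
2715 ((506.68475341796875, 186.0091552734375), (36.17390060424805, 45.40348815917969), 39.98544692993164) [0.50467695 0.18664388 0.09126874]
stud 196 254.50510204081633 259.46938775510205 [[0.51310627 0.18449091 0.0935    ]] [0.51257584 0.18461664 0.09461858]
```

View pics/w3.png

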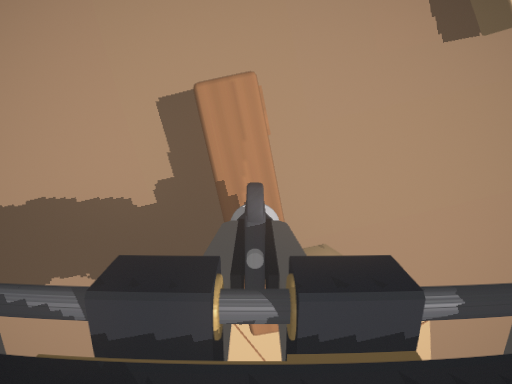

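The wing stayed aligned between the pads (column 255) while the strap tilted about 11° in view, so the nut follows the gripper. Next is another + and − swing.

```bash

python3 -m pendant '{"translation":[[0,0,0],[0,0,0],[0,0,0],[0,0,0],[0,0,0],[0,0,0],[0,0,0],[0,0,0],[0,0,0],[0,0,0],[0,0,0]],"delta_rot":[[0,-0.012,0],[0,-0.026,0],[0,-0.04,0],[0,-0.055,0],[0,-0.07,0],[0,-0.085,0],[0,-0.1,0],[0,-0.115,0],[0,-0.127,0],[0,-0.127,0],[0,-0.127,0]]}' 
python3 y.py
python3 -m pendant '{"translation":[[0,0,0],[0,0,0],[0,0,0],[0,0,0],[0,0,0],[0,0,0],[0,0,0],[0,0,0],[0,0,0],[0,0,0],[0,0,0]],"delta_rot":[[0,0.012,0],[0,0.026,0],[0,0.04,0],[0,0.055,0],[0,0.07,0],[0,0.085,0],[0,0.1,0],[0,0.115,0],[0,0.127,0],[0,0.127,0],[0,0.127,0]]}' 
python3 y.py
```

```text
time: 7.22
tool_pos: [0.5122, 0.1843, 0.2556]
tcp_rot: [-0.458, 0.458, 0.539, -0.538]
force: [2.2, 3.8, -1.3]
gripper_width: 0.0092
wing yaw 9.190995325237994 joint~ 0.202301032008674 F [ 2.2  3.8 -1.3] M [ 1.04 -0.52  0.02] [0.51215407 0.18430589 0.2555649 ] 0.009247596076101651 7.2167
time: 8.13
tool_pos: [0.5121, 0.1845, 0.2556]
tcp_rot: [-0.556, 0.556, 0.438, -0.436]
force: [3.0, 5.6, -1.4]
gripper_width: 0.0095
wing yaw -13.678101862683912 joint~ -0.19684001087913966 F [ 3.   5.6 -1.4] M [ 1.08 -0.66 -0.07] [0.51213873 0.18453447 0.25555081] 0.00954292836493133 8.1333
```

```bash

python3 -m pendant '{"translation":[[0,0,0],[0,0,0],[0,0,0],[0,0,0],[0,0,0],[0,0,0],[0,0,0],[0,0,0],[0,0,0],[0,0,0],[0,0,0],[0,0,0]],"delta_rot":[[0,-0.014,0],[0,-0.03,0],[0,-0.046,0],[0,-0.062,0],[0,-0.078,0],[0,-0.094,0],[0,-0.11,0],[0,-0.126,0],[0,-0.142,0],[0,-0.156,0],[0,-0.165,0],[0,-0.165,0]]}' 
python3 y.py; python3 w.py 4
```

```text
time: 9.13
tool_pos: [0.5121, 0.1843, 0.2555]
tcp_rot: [-0.425, 0.425, 0.566, -0.564]
force: [2.2, 4.0, 0.9]
gripper_width: 0.0097
wing yaw 16.073623093574945 joint~ 0.32242554775534327 F [2.2 4.  0.9] M [ 1.03 -0.57  0.02] [0.51214026 0.18426112 0.25554498] 0.009733994434917561 9.1333
3401 0.09997532892934893
3401 ((506.20391845703125, 182.68707275390625), (36.18247985839844, 46.83872985839844), 70.5628890991211) [0.50361724 0.18190282 0.08872   ]
2724 ((506.8967590332031, 182.42166137695312), (44.44989013671875, 36.95281982421875), 53.39821243286133) [0.50453207 0.18215757 0.09124162]
stud 257 254.68093385214007 258.4630350194553 [[0.51247155 0.18449215 0.0935    ]] [0.51209346 0.18438289 0.09431642]
```

View pics/w4.png

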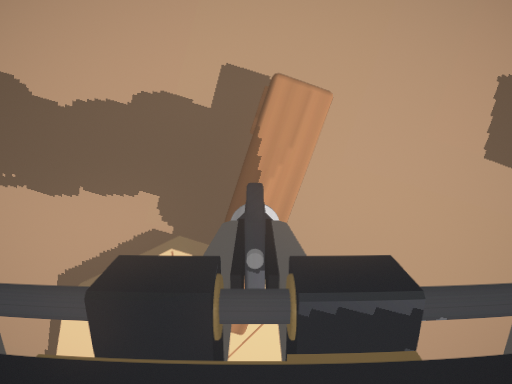

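The nut has turned past 0.25 with no added torque and the wing is still aligned in the pads, so it is free. About 39.5° remains, which is 0.22 units.

```bash

python3 -m pendant '{"translation":[[0,0,0],[0,0,0],[0,0,0],[0,0,0],[0,0,0],[0,0,0],[0,0,0],[0,0,0],[0,0,0],[0,0,0],[0,0,0],[0,0,0]],"delta_rot":[[0,-0.015,0],[0,-0.037,0],[0,-0.06,0],[0,-0.083,0],[0,-0.106,0],[0,-0.129,0],[0,-0.152,0],[0,-0.175,0],[0,-0.198,0],[0,-0.213,0],[0,-0.22,0],[0,-0.22,0]]}' 
python3 y.py
python3 -m pendant '{"translation":[[0,0,0],[0,0,0],[0,0,0],[0,0,0],[0,0,0],[0,0,0],[0,0,0],[0,0,0],[0,0,0],[0,0,0],[0,0,0],[0,0,0]],"delta_rot":[[0,0,0],[0,0,0],[0,0,0],[0,0,0],[0,0,0],[0,0,0],[0,0,0],[0,0,0],[0,0,0],[0,0,0],[0,0,0],[0,0,0]]}' 1 40
python3 y.py
```

```text
time: 10.18
tool_pos: [0.5123, 0.184, 0.2556]
tcp_rot: [-0.208, 0.209, 0.676, -0.675]
force: [2.6, 3.7, -0.1]
gripper_width: 0.01
wing yaw 55.63153512792616 joint~ 1.0128413579690603 F [ 2.6  3.7 -0.1] M [ 1.13 -0.69  0.01] [0.51229459 0.18398959 0.25556083] 0.01001175170543211 10.1833
time: 11.18
tool_pos: [0.5119, 0.1837, 0.2555]
tcp_rot: [-0.209, 0.209, 0.676, -0.676]
force: [0.2, -1.0, -0.4]
gripper_width: 0.0873
wing yaw 55.627917576526954 joint~ 1.012778219786284 F [ 0.2 -1.  -0.4] M [ 0.07  0.02 -0.03] [0.51188126 0.18371135 0.25550896] 0.08727975649976356 11.1833
```

Released. Now I lift straight up 0.12 m and check.

```bash

python3 -m pendant '{"translation":[[0,-0.05,0],[0,-0.12,0],[0,-0.22,0],[0,-0.32,0],[0,-0.42,0],[0,-0.52,0],[0,-0.6,0],[0,-0.6,0],[0,-0.6,0],[0,-0.6,0]],"delta_rot":[[0,0,0],[0,0,0],[0,0,0],[0,0,0],[0,0,0],[0,0,0],[0,0,0],[0,0,0],[0,0,0],[0,0,0]]}' 
python3 y.py; python3 w.py 5
python3 - <<'E'
from h import *
import pickle
f=grab("top");P=cloud(f);g=pickle.load(open("top0.pkl","rb"))
for x0,x1,y0,y1 in [(350,395,155,215)]:
  for k in (g,f):
    P=cloud(k); Q=P[y0:y1,x0:x1]; m=(k["z_map"][y0:y1,x0:x1]>0)&(Q[...,2]>.068)&(Q[...,2]<.1)
    print("spare",m.sum(),cv2.minAreaRect((Q[m][:,:2]*1000).astype(np.float32)))
  print("diff",np.abs(f["frame"][y0:y1,x0:x1].astype(int)-g["frame"][y0:y1,x0:x1]).mean())
E
```

```text
time: 12.02
tool_pos: [0.5115, 0.1835, 0.375]
tcp_rot: [0.209, -0.209, -0.675, 0.676]
force: [-0.0, -0.6, -0.1]
gripper_width: 0.092
wing yaw 55.630891504067115 joint~ 1.0128301246135756 F [-0.  -0.6 -0.1] M [0.08 0.09 0.01] [0.51147284 0.18353623 0.37502016] 0.09202348882780023 12.0167
862 0.09661179719437823
862 ((512.6852416992188, 183.99290466308594), (66.34613800048828, 9.483250617980957), 55.50688934326172) [0.5113459  0.18227208 0.08999578]
829 ((512.8933715820312, 184.4020233154297), (64.97322845458984, 9.315695762634277), 55.57722473144531) [0.51188235 0.1830606  0.09027213]
stud 78 253.56410256410257 197.0897435897436 [[0.51303104 0.18472091 0.0935    ]] [0.51285569 0.18446697 0.09469035]
spare 282 ((533.576416015625, -189.6770782470703), (10.458139419555664, 66.3586654663086), 71.41365814208984)
spare 282 ((533.4796142578125, -189.24539184570312), (9.7252779006958, 65.9600830078125), 72.03203582763672)
diff 14.994691358024692
```

View pics/w5.png

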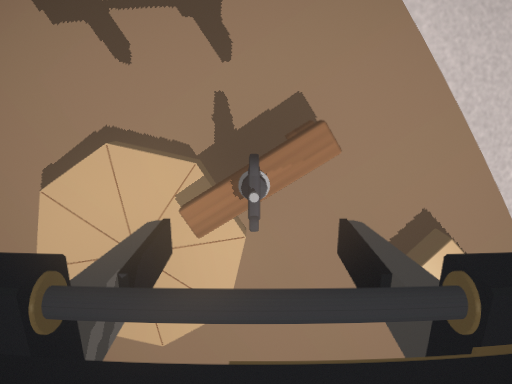

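The nut now stands at 55.5° and was at -4.3°, so it turned about 59.8° counterclockwise. The gripper is clear of it. The spare nut's outline is unchanged within noise (71.4° then, 72.0° now).

```bash
python3 -c "from bench import manip; print(manip.sign_off())"
```

```text
the job is handed in; nothing more can be done
None
```

The seized wing nut is free and stands about 60° (a sixth of a turn) counterclockwise from where it was. I rocked it to about +0.20, -0.20, +0.20 and -0.20 rad, turned it on, let go and lifted clear. Handing in gives no verdict, so the results below are my own checks.

- **Nut angle:** the wrist camera put the wings at -4.3° before and 55.5° after, a turn of 59.8°. The tool's own yaw agreed at 55.6°.
- **Breaking free:** after the fourth swing it passed the +0.25 stop with no rise in torque. The wing still lined up between the pads.
- **Forces and time:** the wrist force was under about 7 N at every reading, and the job had taken about 12 s by the last move.
- **Spare nut:** its outline came out at 71.4° before and 72.0° after, and its position shifted under 0.5 mm, both within measurement noise. The raw picture around it did change (mean difference 15 grey levels). I put that down to the arm's shadow but did not look into it further.

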